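# Slide the sound-test pot to its test place and cover it

## Robot

A 6-joint arm with a two-finger parallel gripper is mounted at the origin on the work surface. World frame = base frame: x ahead of the robot, y to its left, z up, the work surface at z = 0. Lengths are in m, angles in rad, forces in N, time in s.
With the tool pointing down it reaches from about 0.25 to 0.85 m from the base axis. Payload 12.5 kg.
Tool frame: the origin (TCP) lies between the finger pads; the fingertips stand 14 mm ahead of it and the grasp point (between the pads) lies 5 mm behind it; z points along the fingers, y is the line along which they close (so a half turn about z gives the same grasp; the last joint's range is limited). The gripper opens to 93 mm and grips with 3 to 60 N. Pads are 15 mm wide; open, the fingers measure 128 mm over their backs; the gripper's body (75 mm by 188 mm) begins 65 mm behind the grasp point.
Start: joints at [-1.246, 0.351, 1.652, -0, 1.139, -0.085], TCP at [0.219, -0.504, 0.233] pointing down, gripper open.
Joint ranges: [-2.75, 2.75], [-0.79, 2.1], [0.01, 2.65], [-1.57, 4.71], [0.07, 3.14], [-2.87, 2.87]. Speed limits (rad/s): [2.22, 2.22, 2.79, 3.14, 3.14, 3.14].

## Interface

Orientations are given as a unit quaternion [x, y, z, w].
In Python, from rig import * gives the robot as it stands.
- The arm moves only by the tool move_arm, never from a script. Its arguments are lists of equal length, an entry for each row: "slide": the shift along the tool's x, y, z in m, a list of three; "rot": the turn, a rotation vector about the tool's x, y, z in degrees, a list of three. A call has 1 to 20 rows; each row shifts and turns the commanded pose from where the row before left it, along the tool's axes as they then stand; what a row does not reach is not made up. A row lasts 1/12 s, in which the tool goes at most 41.7 mm and 7.16 degrees, less where a joint would pass 70% of its speed; a pose out of reach is approached as far as the arm can. A call is refused whole if a number of a shift passes 0.0417 or a number of a turn 7.16, either way. A call with a gripper value outside its range is refused whole. "fingers" is the gripper's target within -1 to 1 (shut at 1, half-way at 0, fully open at -1), set as the call begins (left out, the last holds). The fingers move at their own pace and stop on an object; "force" is the grip in N (left out, the last holds). Time passes only in rows, so rows that do not move let the fingers close. It gives the time, the measured TCP pose, the force, the opening and the grip force at its end, in the units of the state.
- read_state(): the state, without advancing time (a new reading comes with each control period).
- read_camera(name): name is "scene" or "top"; returns the picture (420x560x3 uint8, red, green, blue); there is no depth.
- camera_info(name): a dict with "K" (3x3 intrinsics, pixels), "k1" (the pictures are not rectified: a ray, as slopes to the right and down, at radius r is drawn at 1 + k1 r^2 times it, then the intrinsics apply), "cam_to_world" (4x4, takes a point from camera to world coordinates). Camera axes: x right, y down, z forward; pixel columns grow to the right and rows downward; lengths in m; the calibration is good to about 2 mm. A picture is of the moment at which its call begins. camera_info takes no time and is no camera call.
- finish_job(): hands the job in; it is judged then, once.
Trained networks look in the newest picture that a camera, given by its name, has taken for a name from the list of things; names that differ only in an ending like _2 or _b are one class to them, and where a whole thing is asked for, a point or a joint stands for the part that bears it (a point fixed in the world has none). Each returns a list of dicts, best first, with "confidence" (0 to 1); they miss things now and then, are a little off and sometimes report something else, mostly with a low value. They report only what shows in the picture. A call takes as long as a camera call. They do not tell look-alikes from the thing itself.
- boxes_of(camera, target): "at" ([column, row] in pixels, amid what is visible of it).
- pinpoint(camera, target): "at" ([column, row] in pixels: a listed point, or the origin of a listed thing).
The state is a dict: "clock": time; "q": joint angles; "dq": joint speeds; "joint_efforts": joint torques, N m; "ee_pos": TCP position; "ee_rot": TCP orientation; "wrist_force": force on the tool from outside, world axes, zero at the start; "moment": the same for the moment, N m; "width": finger opening in m; "grasp_force": force on a finger pad.
Only numpy, scipy, OpenCV 4.12 (cv2) and the standard library are available. Lean on these libraries where they do the work, as an engineer would, in place of code of your own. Each camera call takes 0.05 s, during which the arm holds its last target. There are 200 camera calls.

## Task

A loose speaker lies in the open metal test pot. Slide the pot along the bench, without lifting or tipping it, from the round tape mark to the middle of the square tape mark; then set the loose cover on the pot, without dropping it, so that it is seated level on the rim, and let go. Leave the sound meter, the black module and the barcode reader where they are.

Things in the scene. Friction and masses are not known exactly. Their poses are not given: they have to be found in the camera images.
- pot_center (a point): open round pot of bare aluminium, 120 mm outer diameter, 60 mm high, wall 4 mm, floor 5 mm thick, about 0.5 kg, standing upright on the bench. Point: on the pot's axis, half-way up (30 mm above its underside). z is up along the axis; the handle sticks out along the pot's own -x
- pot_handle (a point): grip point of the pot's straight black bar handle: 110 mm from the pot's axis along its -x, 44 mm above the pot's underside. The handle is 16 mm wide (along the pot's y) and 20 mm high, level, its free part from 60 to 149 mm from the axis (x again runs back to the pot)
- speaker_center (a point): round dark loudspeaker lying loose, face up, on the floor inside the pot, 82 mm diameter, about 33 mm high, wholly below the rim. Point: its centre
- cover_center (a point): loose round cover lying right way up on the bench: aluminium disc, 132 mm diameter, 5 mm thick, with a rubber plug below (106 mm diameter, 8 mm deep, chamfered) that fits the pot's 112 mm mouth. 0.2 kg, 55 mm tall with its knob. Point: on its axis, 27.5 mm above the plug's underside; z up. Seated, the disc lies on the rim and the plug's underside is 52 mm above the pot's underside
- cover_knob (a point): the cover's upright black cylindrical knob, on its axis: 28 mm diameter, 42 mm tall, spanning 13 to 55 mm above the plug's underside. Point: on the axis, 38 mm above the plug's underside
- round_mark: ring of white tape on the bench, 148 mm inner and 168 mm outer diameter, flat; the pot starts inside it. Origin: its centre, on the bench
- square_mark: square outline of white tape on the bench, inner side 150 mm, outer side 170 mm, flat. Origin: its centre, on the bench; x and y along its sides
- meter: bystander: grey hand-held sound meter lying just beyond the square mark, 60 x 170 x 28 mm with a 48 mm microphone stub at its +y end. Origin: centre of the case's underside
- module: bystander: black plastic module box, 100 x 70 x 36 mm, lying beyond the round mark. Origin: centre of its underside
- reader: bystander: dark pistol-shaped barcode reader standing upright in its foot, 130 mm tall, head 95 x 58 mm reaching 70 mm towards its +x. Origin: centre of its underside
Things that resemble listed ones, but are neither listed nor needed, are in the scene too. What is shaped like the part that bears cover_center but green or orange is not meant.

How it is judged:
By the outcome, as a careful person would: the job done as asked, in the order asked, and still so for the second after the job is handed in, with the robot touching nothing.
It also fails if it takes over 64 s, if anything falls off the work surface, if the arm or the gripper's body presses on something with over 40 N, if the wrist force passes 120 N, or if a joint passes its speed limit or range.

## Working session

There is one attempt and no reset: what is moved stays moved. The work goes in short steps, Python scripts to look and compute and a tool call to move; the robot and the scene stay as the last step left them, time stands still between calls to the robot, and variables do not carry over. Pictures are saved under pics/ and viewed, at most 10 in all, crops included, and the job is handed in when it is done.

Besides the shell and the picture viewer there is one more tool, called after "Call:" as name(argument=value, ...) on one line, values as JSON. move_arm: Moves the arm, as the interface text tells. Its arguments: {"type":"object","properties":{"slide":{"type":"array","items":{"type":"array","items":{"type":"number"}}},"rot":{"type":"array","items":{"type":"array","items":{"type":"number"}}},"fingers":{"type":"number"},"force":{"type":"number"}},"required":["slide","rot"]}

```bash
mkdir -p pics
cat > h.py <<'E'
from rig import *
import numpy as np, cv2
def ray(cam,px):
    c=camera_info(cam);K=np.array(c["K"]);T=np.array(c["cam_to_world"])
    d=np.array([(px[0]-K[0,2])/K[0,0],(px[1]-K[1,2])/K[1,1]]);s=d.copy()
    for _ in range(30): s=d/(1+c["k1"]*(s@s))
    return T[:3,3],T[:3,:3]@np.array([s[0],s[1],1])
def at(cam,px,z):
    o,d=ray(cam,px); return o+d*(z-o[2])/d[2]
def proj(cam,p):
    c=camera_info(cam);K=np.array(c["K"]);T=np.array(c["cam_to_world"])
    v=T[:3,:3].T@(np.array(p)-T[:3,3]);s=v[:2]/v[2];s=s*(1+c["k1"]*(s@s))
    return K[:2,:2]@s+K[:2,2]
def save(cam,name):
    im=read_camera(cam); cv2.imwrite(name,im[:,:,::-1]); return im
Z=dict(pot_center=.03,pot_handle=.044,speaker_center=.0215,cover_center=.0275,cover_knob=.038,round_mark=0,square_mark=0,meter=0,module=0,reader=0)
E
python3 - <<'E'
from h import *
a=save("top","pics/t1.png");b=save("scene","pics/s1.png")
for cam in("top","scene"):
    print(cam,np.round(camera_info(cam)["cam_to_world"],3).tolist())
    for n,z in Z.items():
        print(n,[(round(r["confidence"],2),np.round(r["at"],1).tolist(),np.round(at(cam,r["at"],z)[:2],4).tolist()) for r in pinpoint(cam,n)[:4]])
s=read_state();print(s["clock"],s["ee_pos"],s["ee_rot"],s["width"])
E
```

```text
top [[0.003, -0.991, 0.132, 0.332], [-1.0, -0.001, 0.011, 0.064], [-0.011, -0.132, -0.991, 1.687], [0.0, 0.0, 0.0, 1.0]]
pot_center [(0.66, [365.5, 197.5], [0.5535, -0.1702])]
pot_handle [(0.84, [365.0, 232.7], [0.4439, -0.1648])]
speaker_center [(0.81, [363.4, 197.2], [0.5555, -0.1649])]
cover_center [(0.95, [253.0, 263.4], [0.3507, 0.1754]), (0.91, [186.4, 216.1], [0.4953, 0.3824]), (0.8, [124.5, 238.6], [0.4258, 0.5703]), (0.55, [191.8, 272.9], [0.3218, 0.3613])]
cover_knob [(0.98, [162.5, 160.5], [0.6677, 0.4592]), (0.7, [184.1, 216.4], [0.4933, 0.3874]), (0.67, [125.1, 238.9], [0.4243, 0.5652]), (0.64, [253.8, 265.4], [0.3446, 0.1722])]
round_mark []
square_mark []
meter [(0.76, [269.9, 138.7], [0.7466, 0.1272])]
module [(0.59, [367.1, 152.7], [0.701, -0.1819])]
reader [(0.98, [440.8, 224.0], [0.4746, -0.4063]), (0.23, [183.9, 214.6], [0.5027, 0.3957])]
scene [[0.025, 0.68, -0.733, 1.525], [1.0, -0.005, 0.03, 0.046], [0.016, -0.733, -0.68, 0.997], [0.0, 0.0, 0.0, 1.0]]
pot_center [(0.81, [201.2, 223.1], [0.5635, -0.1702])]
pot_handle [(0.81, [206.7, 194.3], [0.4348, -0.164])]
speaker_center [(0.47, [201.2, 223.6], [0.5574, -0.1719])]
cover_center [(0.89, [301.0, 182.6], [0.352, 0.1752]), (0.8, [364.3, 210.2], [0.5032, 0.3848]), (0.78, [410.6, 191.7], [0.4067, 0.5712]), (0.72, [349.3, 173.4], [0.298, 0.364])]
cover_knob [(0.92, [398.8, 243.2], [0.6663, 0.4628]), (0.9, [303.3, 178.4], [0.3402, 0.1839]), (0.85, [349.6, 177.1], [0.3336, 0.3583]), (0.65, [409.1, 193.1], [0.4264, 0.5581])]
round_mark []
square_mark []
meter [(0.77, [296.8, 271.7], [0.7458, 0.1378])]
module [(0.78, [196.7, 262.3], [0.7051, -0.1713])]
reader [(0.92, [135.5, 215.2], [0.4929, -0.4068])]
1.1 [ 0.21917549 -0.50443522  0.23265394] [9.79083671e-01 2.03458016e-01 1.19296918e-05 2.18888784e-05] 0.09318268120588408
```

View pics/t1.png

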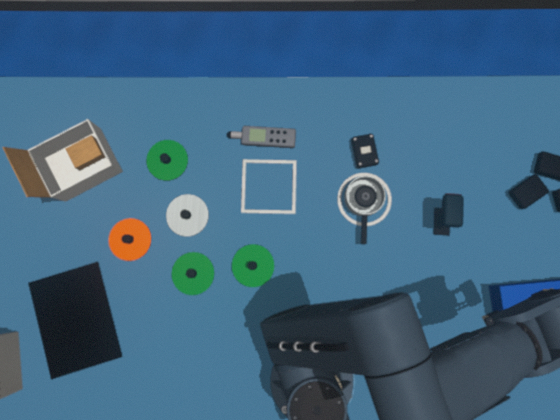

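View pics/s1.png

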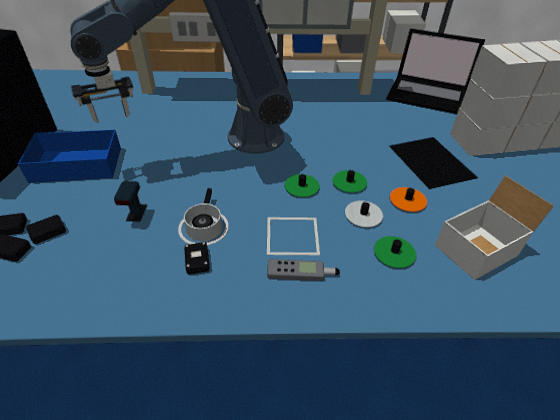

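The top view shows the pot at (365,197) with its handle down to (363,240), the square mark at (270,187), and the only aluminium cover at (187,215). The scene view agrees, with that cover at (364,211). The other discs are green or orange. I'll measure these more tightly now.

```bash
cat > m.py <<'E'
from h import *
def square(cam,px):
    im=read_camera(cam); w=(im.min(2)>130).astype(np.uint8)
    cs,_=cv2.findContours(w,cv2.RETR_EXTERNAL,cv2.CHAIN_APPROX_NONE)
    c=[k for k in cs if cv2.pointPolygonTest(k,px,False)>=0][0]
    w=np.array([at(cam,p[0],0)[:2] for p in c],np.float32)*1000
    return cv2.minAreaRect(w)
def ell(cam,px,z,thr=130,R=40):
    im=read_camera(cam).min(2); m=(im>thr).astype(np.uint8)
    cs,_=cv2.findContours(m,cv2.RETR_EXTERNAL,cv2.CHAIN_APPROX_NONE)
    c=[k for k in cs if cv2.pointPolygonTest(k,px,False)>=0][0]
    w=np.array([at(cam,p[0],z)[:2] for p in c],np.float32)*1000
    return cv2.fitEllipse(w), cv2.minEnclosingCircle(w)
E
python3 - <<'E'
from m import *
print(square("top",(270,187)));print(square("scene",(293,236)))
print("cover",ell("top",(178,215),.013));
print("coversc",ell("scene",(375,217),.013))
a=cv2.imread("pics/t1.png")[165:250,325:405];b=cv2.imread("pics/s1.png")[180:250,170:240]
cv2.imwrite("pics/c.png",np.hstack([cv2.resize(a,(400,425),interpolation=0),cv2.resize(b,(400,425),interpolation=0)]))
for p in([.555,-.17,0],):
  for z in (.06,): print(proj("top",[.555,-.17,z]),proj("scene",[.555,-.17,z]))
E
```

```text
((593.69482421875, 130.70986938476562), (172.29270935058594, 172.51438903808594), 88.84027862548828)
((590.8707275390625, 132.1527099609375), (170.11669921875, 168.623291015625), 89.38311004638672)
cover (((500.9571228027344, 384.1605224609375), (129.61488342285156, 130.00660705566406), 72.80848693847656), ((500.96905517578125, 384.0804748535156), 66.40436553955078))
coversc (((503.0400695800781, 383.158203125), (123.00593566894531, 126.29279327392578), 165.57313537597656), ((501.2929992675781, 383.2785339355469), 65.94041442871094))
[366.81368622 195.69157987] [200.53766951 214.79816034]
```

View pics/c.png

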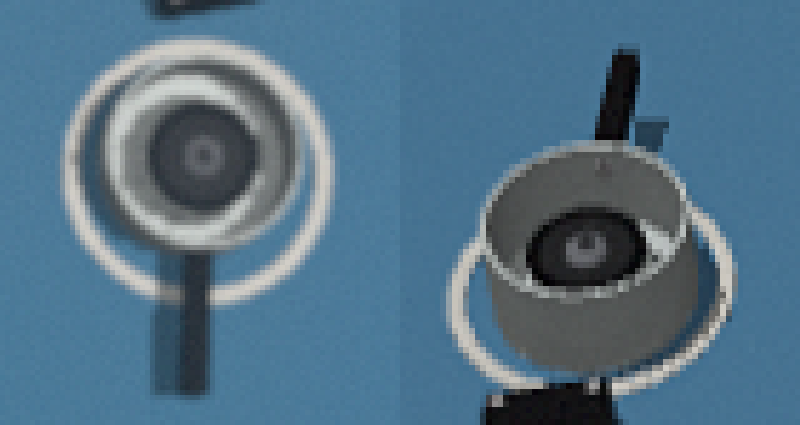

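The crop shows the pot rim centred at top (365.4,196.0) and scene (202.7,216). The handle's far end is at top (363.8,243.6).

Run:
```python
from h import *
for c,p,z in(("top",(365.4,196),.06),("scene",(202.7,216.),.06),("top",(363.8,243.3),.054),("top",(364.3,217),.054),("scene",(170+227/5.71,180+52/6.07),.054),("scene",(170+210/5.71,180+138/6.07),.054)): print(c,at(c,p,z)[:2].round(4))
```

```text
top [ 0.5541 -0.1657]
scene [ 0.5607 -0.1623]
top [ 0.4113 -0.1592]
top [ 0.4907 -0.1621]
scene [ 0.4155 -0.1542]
scene [ 0.4899 -0.157 ]
```

Call:
move_arm(slide=[[0,0,0],[0,0,0],[0,0,0],[0,0,0],[0.0175,-0.0297,0],[0.0175,-0.0297,0],[0.0175,-0.0297,0],[0.0175,-0.0297,0],[0.0175,-0.0297,0],[0.0175,-0.0297,0],[0.0175,-0.0297,0],[0.0175,-0.0297,0],[0.0175,-0.0297,0],[0.0175,-0.0297,0],[0.0175,-0.0297,0],[0.0175,-0.0297,0],[0,0,0.02],[0,0,0.03],[0,0,0.02],[0,0,0]], rot=[[0,0,6.6],[0,0,6.6],[0,0,6.6],[0,0,6.7],[0,0,0],[0,0,0],[0,0,0],[0,0,0],[0,0,0],[0,0,0],[0,0,0],[0,0,0],[0,0,0],[0,0,0],[0,0,0],[0,0,0],[0,0,0],[0,0,0],[0,0,0],[0,0,0]], fingers=-1, force=40)

```text
clock: 2.97
ee_pos: [0.446, -0.1586, 0.1595]
ee_rot: [1.0, -0.026, -0.003, -0.001]
wrist_force: [0.4, -0.2, -0.1]
width: 0.093
grasp_force: 0.0
```

```bash
cat >> h.py <<'E'
def tool(goal):
    from scipy.spatial.transform import Rotation as R
    s=read_state();r=R.from_quat(s["ee_rot"]);M=r.as_matrix()
    print("t",round(s["clock"],2),"pos",s["ee_pos"].round(4),"yaw",np.degrees(np.arctan2(M[1,0],M[0,0])).round(2),"zaxis",M[:,2].round(4),"F",np.round(s["wrist_force"],1),"w",round(s["width"],4),"to go",(M.T@(np.array(goal)-s["ee_pos"])).round(4))
E
python3 - <<'E'
from h import *
tool([.447,-.159,.039])
save("scene","pics/s2.png")
a=save("top","pics/t2.png")
cv2.imwrite("pics/c2.png",cv2.resize(np.hstack([cv2.imread("pics/s2.png")[120:270,140:290],cv2.imread("pics/t2.png")[130:280,300:450]]),None,fx=2.6,fy=2.6))
E
```

```text
t 2.97 pos [ 0.446  -0.1586  0.1595] yaw -2.99 zaxis [-0.0052  0.0024 -1.    ] F [ 0.4 -0.2 -0.1] w 0.093 to go [0.0017 0.0006 0.1205]
```

View pics/c2.png

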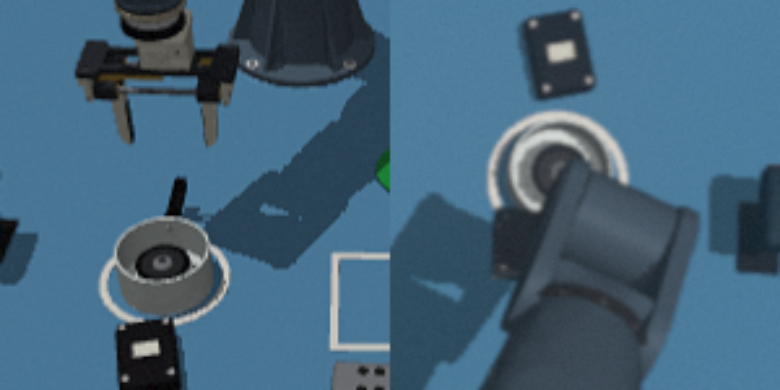

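The fingers straddle the handle as planned, so I'll descend and grip.

Call:
move_arm(slide=[[0.001,0.0005,0.03],[0,0,0.03],[0,0,0.03],[0,0,0.02],[0,0,0.0105],[0,0,0],[0,0,0]], rot=[[0,0,0],[0,0,0],[0,0,0],[0,0,0],[0,0,0],[0,0,0],[0,0,0]])

```text
clock: 3.65
ee_pos: [0.4494, -0.1606, 0.0433]
ee_rot: [1.0, -0.026, 0.001, 0.0]
wrist_force: [0.9, 0.2, 1.3]
width: 0.093
grasp_force: 0.0
```

Call:
move_arm(slide=[[0,0,0],[0,0,0],[0,0,0],[0,0,0],[0,0,0],[0,0,0],[0,0,0],[0,0,0],[0,0,0],[0,0,0],[0,0,0],[0,0,0]], rot=[[0,0,0],[0,0,0],[0,0,0],[0,0,0],[0,0,0],[0,0,0],[0,0,0],[0,0,0],[0,0,0],[0,0,0],[0,0,0],[0,0,0]], fingers=1, force=30)

```text
clock: 4.65
ee_pos: [0.4486, -0.1601, 0.0421]
ee_rot: [1.0, -0.026, -0.0, -0.0]
wrist_force: [0.4, 1.0, 0.7]
width: 0.0172
grasp_force: 0.0
```

Run:
```python
from h import *
tool([.482,.137,.039])
```

```text
t 4.65 pos [ 0.4486 -0.1601  0.0421] yaw -3.02 zaxis [-1.e-04  1.e-04 -1.e+00] F [0.4 1.  0.7] w 0.0172 to go [ 0.0177 -0.2985  0.0031]
```

Call:
move_arm(slide=[[0,0,0],[0,0,0],[0,0,0],[0,0,0]], rot=[[0,0,0],[0,0,0],[0,0,0],[0,0,0]])

```text
clock: 4.98
ee_pos: [0.4486, -0.1602, 0.0421]
ee_rot: [1.0, -0.026, -0.0, -0.0]
wrist_force: [-1.0, 0.1, -0.7]
width: 0.0159
grasp_force: 30.0
```

Call:
move_arm(slide=[[0.0003,-0.004,0],[0.0005,-0.008,0],[0.0008,-0.012,0],[0.0008,-0.012,0],[0.0008,-0.012,0],[0.0008,-0.012,0],[0.0008,-0.012,0],[0.0008,-0.012,0],[0.0008,-0.012,0],[0.0008,-0.012,0],[0.0005,-0.008,0],[0.0003,-0.004,0],[0,0,0]], rot=[[0,0,0],[0,0,0],[0,0,0],[0,0,0],[0,0,0],[0,0,0],[0,0,0],[0,0,0],[0,0,0],[0,0,0],[0,0,0],[0,0,0],[0,0,0]])

```text
clock: 6.07
ee_pos: [0.4628, -0.0396, 0.0421]
ee_rot: [1.0, -0.026, -0.0, -0.0]
wrist_force: [0.4, 0.9, -0.5]
width: 0.016
grasp_force: 30.0
```

Run:
```python
from h import *
tool([.4841,.137,.0421]); print(read_state()["moment"],read_state()["grasp_force"])
save("scene","pics/s3.png")
a=save("top","pics/t3.png")
cv2.imwrite("pics/c3.png",cv2.resize(np.hstack([cv2.imread("pics/s3.png")[130:280,160:310],cv2.imread("pics/t3.png")[130:280,250:400]]),None,fx=2.6,fy=2.6))
```

```text
t 6.07 pos [ 0.4628 -0.0396  0.0421] yaw -2.93 zaxis [-3.e-04  2.e-04 -1.e+00] F [ 0.4  0.9 -0.5] w 0.016 to go [ 1.220e-02 -1.775e-01  1.000e-04]
[0.17752246 0.03435764 0.03470024] 29.999870359897614
```

View pics/c3.png

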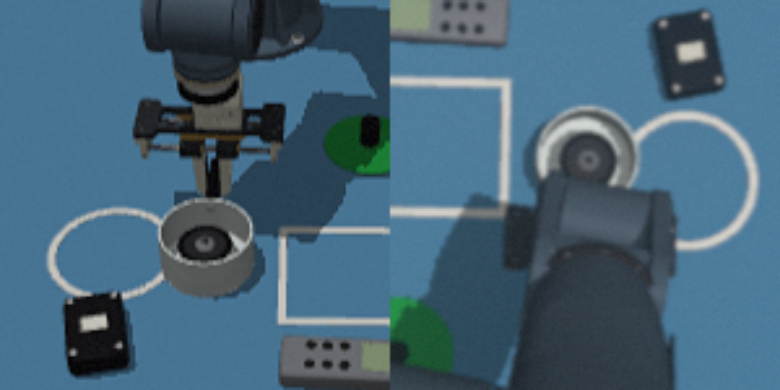

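Call:
move_arm(slide=[[0.0003,-0.004,0],[0.0005,-0.008,0],[0.0008,-0.012,0],[0.0008,-0.012,0],[0.0008,-0.012,0],[0.0008,-0.012,0],[0.0008,-0.012,0],[0.0008,-0.012,0],[0.0008,-0.012,0],[0.0008,-0.012,0],[0.0008,-0.012,0],[0.0008,-0.012,0],[0.0008,-0.012,0],[0.0008,-0.012,0],[0.0008,-0.0095,0],[0.0005,-0.008,0],[0.0003,-0.004,0],[0,0,0]], rot=[[0,0,0],[0,0,0],[0,0,0],[0,0,0],[0,0,0],[0,0,0],[0,0,0],[0,0,0],[0,0,0],[0,0,0],[0,0,0],[0,0,0],[0,0,0],[0,0,0],[0,0,0],[0,0,0],[0,0,0],[0,0,0]])

```text
clock: 7.67
ee_pos: [0.4843, 0.1367, 0.0421]
ee_rot: [1.0, -0.026, 0.0, -0.0]
wrist_force: [-0.2, -0.1, -0.4]
width: 0.0156
grasp_force: 30.0
```

Run:
```python
from h import *
tool([.4841,.137,.0421])
save("scene","pics/s4.png")
a=save("top","pics/t4.png")
for c in("scene","top"):
  for n in("pot_center","speaker_center"):
    print(c,n,[(round(r["confidence"],2),at(c,r["at"],Z[n])[:2].round(4)) for r in pinpoint(c,n)[:2]])
cv2.imwrite("pics/c4.png",cv2.resize(np.hstack([cv2.imread("pics/s4.png")[190:290,245:345],cv2.imread("pics/t4.png")[130:230,220:320]]),None,fx=4,fy=4,interpolation=0))
```

```text
t 7.67 pos [0.4843 0.1367 0.0421] yaw -2.97 zaxis [ 2.e-04  2.e-04 -1.e+00] F [-0.2 -0.1 -0.4] w 0.0156 to go [-0.0003 -0.0003  0.    ]
scene pot_center [(0.75, array([0.6076, 0.12  ]))]
scene speaker_center [(0.7, array([0.59  , 0.1247]))]
top pot_center [(0.61, array([0.5954, 0.1286]))]
top speaker_center [(0.85, array([0.593 , 0.1214])), (0.46, array([0.5895, 0.1292]))]
```

View pics/c4.png

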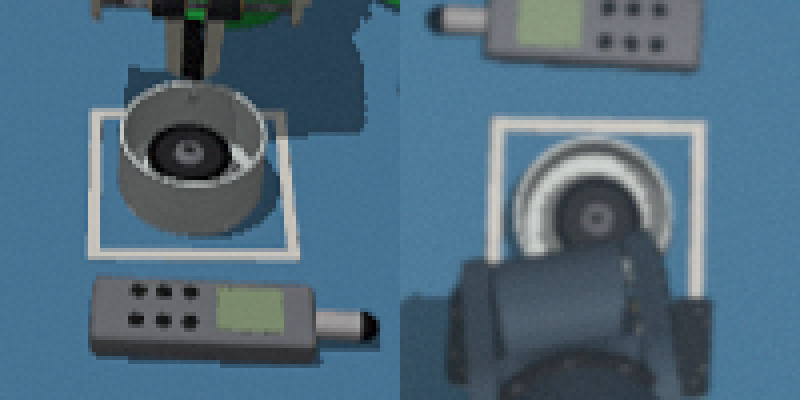

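The pot is in the square, with its rim centred at scene (293.4,223.4) and top (268.1,183.8). I'll check that numerically.

Run:
```python
from h import *
print(at("scene",(293.2,223.2),.06),at("top",(267.9,183.6),.06))
# optimise the rim fit: overlay check of predicted rim extremes
t=np.linspace(0,6.283,200)
for c,o in(("scene",(245,190)),("top",(220,130))):
  P=np.array([proj(c,[.5925+.06*np.cos(a),.1315+.06*np.sin(a),.06]) for a in t]);P=(P-o+.5)*4
  print(c,P.min(0),P.max(0))
```

```text
[0.59661417 0.13208867 0.06      ] [0.59187295 0.13020016 0.06      ]
scene [119.6615496   80.29907649] [268.04428389 185.59890623]
top [113.21138301 138.17328873] [270.62589447 293.72086396]
```

Call:
move_arm(slide=[[0,0,0],[0,0,0],[0,0,0],[0,0,0],[0,0,0],[0,0,0],[0,0,0],[0,0,0],[0,0,-0.01],[0,0,-0.03],[0,0,-0.03],[0,0,-0.03],[0,0,-0.01],[0,0,0]], rot=[[0,0,0],[0,0,0],[0,0,0],[0,0,0],[0,0,0],[0,0,0],[0,0,0],[0,0,0],[0,0,0],[0,0,0],[0,0,0],[0,0,0],[0,0,0],[0,0,0]], fingers=-1)

```text
clock: 9.13
ee_pos: [0.4855, 0.1362, 0.1549]
ee_rot: [1.0, -0.026, 0.002, -0.001]
wrist_force: [-0.1, 0.1, -0.8]
width: 0.0927
grasp_force: 0.0
```

Call:
move_arm(slide=[[0.0005,-0.0275,0],[0.0005,-0.0275,0],[0.0005,-0.0275,0],[0.0005,-0.0275,0],[0.0005,-0.0275,0],[0.0005,-0.0275,0],[0.0005,-0.0275,0],[0.0005,-0.0275,0],[0.0005,-0.0275,0],[0,0,0],[0,0,0],[0,0,0]], rot=[[0,0,0],[0,0,0],[0,0,0],[0,0,0],[0,0,0],[0,0,0],[0,0,0],[0,0,0],[0,0,0],[0,0,0],[0,0,0],[0,0,0]])

```text
clock: 10.13
ee_pos: [0.5012, 0.382, 0.1507]
ee_rot: [1.0, -0.026, -0.001, 0.001]
wrist_force: [0.6, -0.5, -0.3]
width: 0.0928
grasp_force: 0.0
```

Run:
```python
from m import *
tool([.5015,.384,.033])
t=np.linspace(0,6.283,120)
a=save("scene","pics/s5.png");b=save("top","pics/t5.png")
o=[]
for c,f,cr in(("scene","s5",(315,130)),("top","t5",(130,165))):
  im=cv2.resize(cv2.imread(f"pics/{f}.png")[cr[1]:cr[1]+100,cr[0]:cr[0]+100],None,fx=4,fy=4,interpolation=0)
  for r,z in((.066,.013),(.014,.055)):
    P=np.array([proj(c,[.5015+r*np.cos(k),.384+r*np.sin(k),z]) for k in t]);P=((P-cr+.5)*4).astype(int)
    cv2.polylines(im,[P.reshape(-1,1,2)],True,(0,0,255),1)
  o.append(im)
cv2.imwrite("pics/c5.png",np.hstack(o))
# pot rim in scene after release
```

```text
t 10.13 pos [0.5012 0.382  0.1507] yaw -3.01 zaxis [-0.0019 -0.0015 -1.    ] F [ 0.6 -0.5 -0.3] w 0.0928 to go [ 0.0004 -0.0022  0.1177]
```

View pics/c5.png

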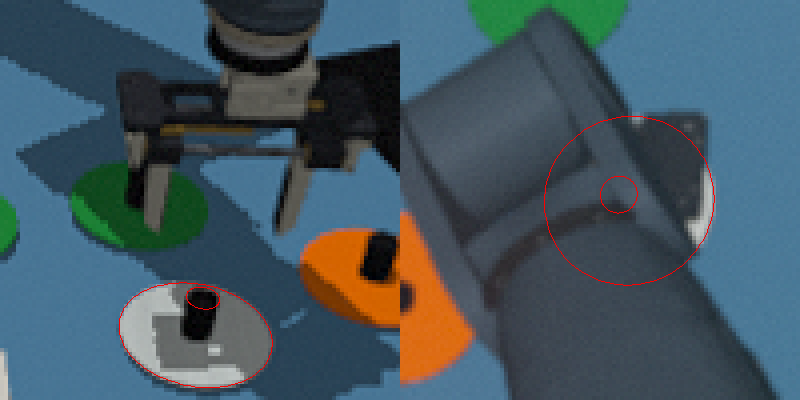

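Call:
move_arm(slide=[[0,-0.001,0.02],[0,0,0.03],[0,0,0.03],[0,0,0.02],[0,0,0.012],[0,0,0.004],[0,0,0],[0,0,0],[0,0,0]], rot=[[0,0,0],[0,0,0],[0,0,0],[0,0,0],[0,0,0],[0,0,0],[0,0,0],[0,0,0],[0,0,0]])

```text
clock: 10.98
ee_pos: [0.5026, 0.3841, 0.0376]
ee_rot: [1.0, -0.026, 0.001, -0.001]
wrist_force: [0.2, -0.2, -0.5]
width: 0.0929
grasp_force: 0.0
```

Call:
move_arm(slide=[[0,0,0],[0,0,0],[0,0,0],[0,0,0],[0,0,0],[0,0,0],[0,0,0],[0,0,0],[0,0,0],[0,0,0],[0,0,0],[0,0,0],[0,0,0],[0,0,0]], rot=[[0,0,0],[0,0,0],[0,0,0],[0,0,0],[0,0,0],[0,0,0],[0,0,0],[0,0,0],[0,0,0],[0,0,0],[0,0,0],[0,0,0],[0,0,0],[0,0,0]], fingers=1, force=30)

```text
clock: 12.15
ee_pos: [0.5019, 0.3838, 0.0361]
ee_rot: [1.0, -0.026, 0.0, -0.0]
wrist_force: [-0.8, 1.1, -0.8]
width: 0.0276
grasp_force: 30.0
```

Run:
```python
from m import *
tool([.5015,.384,.033])
read_camera("scene")
for n in("cover_center","cover_knob"): print(n,[(round(r["confidence"],2),at("scene",r["at"],Z[n])[:2].round(4)) for r in pinpoint("scene",n)[:5]])
print(ell("scene",(375,217),.013))
```

```text
t 12.15 pos [0.5019 0.3838 0.0361] yaw -3.02 zaxis [ 0.e+00  1.e-04 -1.e+00] F [-0.8  1.1 -0.8] w 0.0276 to go [-0.0004 -0.0001  0.0031]
cover_center [(0.79, array([0.3432, 0.1787])), (0.75, array([0.4242, 0.5565])), (0.64, array([0.3122, 0.3813])), (0.61, array([0.5062, 0.3825])), (0.6, array([0.6803, 0.4421]))]
cover_knob [(0.88, array([0.3514, 0.1772])), (0.71, array([0.3318, 0.3669])), (0.69, array([0.6697, 0.4651])), (0.63, array([0.422 , 0.5564])), (0.56, array([0.4886, 0.3924]))]Traceback (most recent call last):
  File "<stdin>", line 5, in <module>
  File "m.py", line 11, in ell
    c=[k for k in cs if cv2.pointPolygonTest(k,px,False)>=0][0]
      ~~~~~~~~~~~~~~~~~~~~~~~~~~~~~~~~~~~~~~~~~~~~~~~~~~~~~~^^^
IndexError: list index out of range
```

Call:
move_arm(slide=[[0,0,-0.005],[0,0,-0.015],[0,0,-0.025],[0,0,-0.025],[0,0,-0.025],[0,0,-0.015],[0,0,-0.005],[0,0,0],[0,0,0]], rot=[[0,0,0],[0,0,0],[0,0,0],[0,0,0],[0,0,0],[0,0,0],[0,0,0],[0,0,0],[0,0,0]])

```text
clock: 13.1
ee_pos: [0.5014, 0.3835, 0.1503]
ee_rot: [1.0, -0.026, -0.0, 0.0]
wrist_force: [0.4, -0.1, -2.2]
width: 0.0278
grasp_force: 30.0
```

Call:
move_arm(slide=[[0.0043,0.0103,0],[0.0086,0.0206,0],[0.0086,0.0206,0],[0.0086,0.0206,0],[0.0086,0.0206,0],[0.0086,0.0206,0],[0.0086,0.0206,0],[0.0086,0.0206,0],[0.0086,0.0206,0],[0.0086,0.0206,0],[0.0086,0.0206,0],[0.0086,0.0206,0],[0.0043,0.0103,0],[0,0,0],[0,0,0],[0,0,0],[0,0,0]], rot=[[0,0,0],[0,0,0],[0,0,0],[0,0,0],[0,0,0],[0,0,0],[0,0,0],[0,0,0],[0,0,0],[0,0,0],[0,0,0],[0,0,0],[0,0,0],[0,0,0],[0,0,0],[0,0,0],[0,0,0]])

```text
clock: 14.52
ee_pos: [0.5914, 0.1325, 0.151]
ee_rot: [1.0, -0.026, -0.0, -0.0]
wrist_force: [0.5, 1.6, -2.3]
width: 0.0275
grasp_force: 30.0
```

```bash
cat > ov.py <<'E'
from h import *
def ov(name,rings,cr=((240,160),(215,130)),n=100,f=4):
  t=np.linspace(0,6.283,160);o=[]
  for c,k in zip(("scene","top"),cr):
    im=save(c,f"pics/{name}_{c}.png")[:,:,::-1][k[1]:k[1]+n,k[0]:k[0]+n]
    im=np.ascontiguousarray(cv2.resize(im,None,fx=f,fy=f,interpolation=0))
    for x,y,r,z in rings:
      P=np.array([proj(c,[x+r*np.cos(a),y+r*np.sin(a),z]) for a in t]);P=((P-k+.5)*f).astype(int)
      cv2.polylines(im,[P.reshape(-1,1,2)],True,(0,0,255),1)
    o.append(im)
  cv2.imwrite(f"pics/{name}.png",np.hstack(o))
E
python3 - <<'E'
from ov import *
tool([.5925,.1315,.0881])
p=read_state()["ee_pos"]
ov("c6",[(.5925,.1315,.06,.06),(.5925,.1315,.06,0.002),(p[0],p[1],.066,p[2]-.0361+.013)])
E
```

```text
t 14.52 pos [0.5914 0.1325 0.151 ] yaw -2.96 zaxis [-4.e-04  1.e-04 -1.e+00] F [ 0.5  1.6 -2.3] w 0.0275 to go [0.0011 0.001  0.0629]
```

View pics/c6.png

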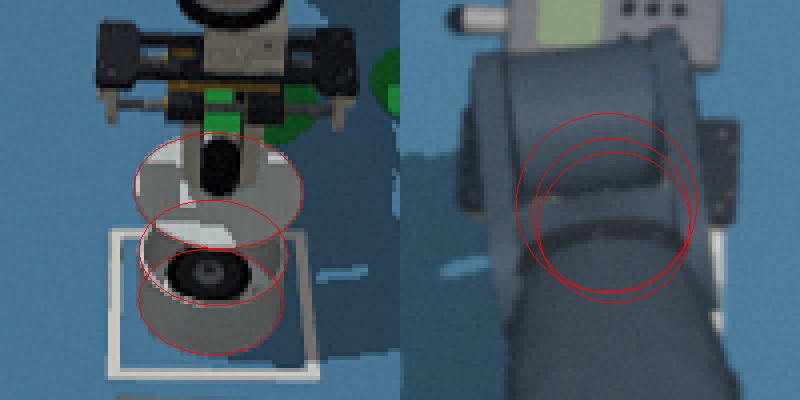

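Call:
move_arm(slide=[[0.001,0.001,0.005],[0,0,0.012],[0,0,0.015],[0,0,0.012],[0,0,0.006],[0,0,0.004],[0,0,0.002],[0,0,0.002],[0,0,0],[0,0,0],[0,0,0]], rot=[[0,0,0],[0,0,0],[0,0,0],[0,0,0],[0,0,0],[0,0,0],[0,0,0],[0,0,0],[0,0,0],[0,0,0],[0,0,0]])

```text
clock: 15.53
ee_pos: [0.5931, 0.1305, 0.0936]
ee_rot: [1.0, -0.026, 0.0, -0.0]
wrist_force: [-0.4, -0.7, -1.8]
width: 0.0276
grasp_force: 30.0
```

Run:
```python
from h import *
tool([.5925,.1315,.0881]);print(read_state()["moment"])
```

```text
t 15.53 pos [0.5931 0.1305 0.0936] yaw -3.02 zaxis [ 8.e-04  1.e-04 -1.e+00] F [-0.4 -0.7 -1.8] w 0.0276 to go [-0.0006 -0.001   0.0055]
[0.06250706 0.01662152 0.01040811]
```

Call:
move_arm(slide=[[0,0,0.001],[0,0,0.001],[0,0,0.001],[0,0,0.001],[0,0,0.001],[0,0,0],[0,0,0],[0,0,0]], rot=[[0,0,0],[0,0,0],[0,0,0],[0,0,0],[0,0,0],[0,0,0],[0,0,0],[0,0,0]])

```text
clock: 16.2
ee_pos: [0.593, 0.1304, 0.0882]
ee_rot: [1.0, -0.026, 0.0, -0.0]
wrist_force: [1.3, 0.2, -1.6]
width: 0.0275
grasp_force: 30.0
```

Nearly seated. I'll creep down to contact.

Call:
move_arm(slide=[[0,0,0.0004],[0,0,0.0004],[0,0,0],[0,0,0],[0,0,0]], rot=[[0,0,0],[0,0,0],[0,0,0],[0,0,0],[0,0,0]])

```text
clock: 16.62
ee_pos: [0.593, 0.1304, 0.0881]
ee_rot: [1.0, -0.026, 0.0, -0.0]
wrist_force: [-0.9, 0.0, 5.5]
width: 0.0276
grasp_force: 30.0
```

Contact at 5.5 N upward, exactly at the seated height. I'll release and retreat.

Call:
move_arm(slide=[[0,0,0],[0,0,0],[0,0,0],[0,0,0],[0,0,0],[0,0,0],[0,0,0],[0,0,0],[0,0,0],[0,0,-0.01],[0,0,-0.03],[0,0,-0.03],[0,0,-0.03],[0,0,-0.02],[-0.02,0,0],[-0.03,0,0],[-0.03,0,0],[-0.03,0,0],[-0.03,0,0],[0,0,0]], rot=[[0,0,0],[0,0,0],[0,0,0],[0,0,0],[0,0,0],[0,0,0],[0,0,0],[0,0,0],[0,0,0],[0,0,0],[0,0,0],[0,0,0],[0,0,0],[0,0,0],[0,0,0],[0,0,0],[0,0,0],[0,0,0],[0,0,0],[0,0,0]], fingers=-1)

```text
clock: 18.28
ee_pos: [0.4487, 0.1379, 0.2078]
ee_rot: [1.0, -0.026, -0.001, 0.0]
wrist_force: [0.7, -0.5, -0.3]
width: 0.0929
grasp_force: 0.0
```

Run:
```python
from ov import *
tool([.5925,.1315,.0881])
ov("c7",[(.593,.1304,.066,.065),(.593,.1304,.014,.107),(.5925,.1315,.06,0.002)],cr=((240,180),(215,130)))
```

```text
t 18.28 pos [0.4487 0.1379 0.2078] yaw -2.97 zaxis [-2.e-03 -2.e-04 -1.e+00] F [ 0.7 -0.5 -0.3] w 0.0929 to go [ 0.1441 -0.001   0.1194]
```

View pics/c7.png

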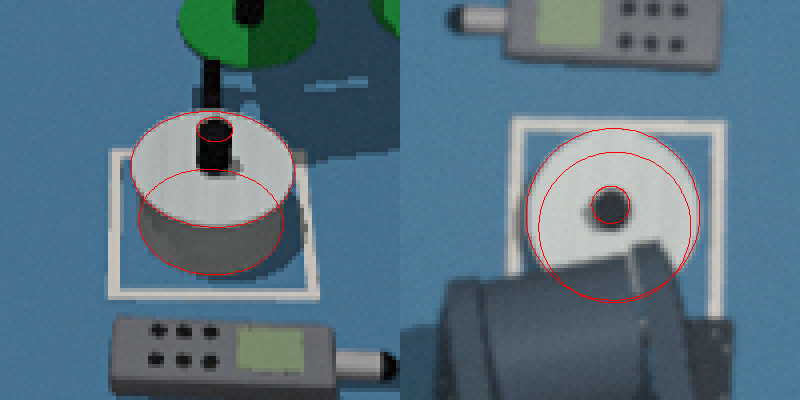

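The cover sits level on the rim and matches the predicted rings in both views. The pot is in the middle of the square, and the arm is clear.

```bash
python3 -c "
from rig import *
print(finish_job())"
```

```text
the job is handed in; nothing more can be done
None
```

The pot was slid to the middle of the square mark (within about 1–2 mm by the cameras), the aluminium cover was seated level on its rim and released, and the job was handed in at about 18 s; the handover gave no verdict.

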